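Turn the sole carrier round and cam it tight in its nest

ROBOT

A 6-joint arm with a two-finger parallel gripper is mounted at the origin on the work surface. World frame = base frame: x ahead of the robot, y to its left, z up, the work surface at z = 0. Lengths are in m, angles in rad, forces in N, time in s.
With the tool pointing down it reaches from about 0.275 to 0.85 m from the base axis. Payload 5.2 kg.
Tool frame: the origin (TCP) lies at the very end of the fingers, on their centre line; the grasp point (between the pads) lies env.pinch_z behind it (env.pinch_z is the distance from the TCP to the grasp point, in m); z points along the fingers, y is the direction in which the jaws open and shut (so a half turn about z gives the same grasp; the last joint's range is limited). The gripper opens to 85 mm and grips with 20 to 120 N. Pads are 22 mm wide; open, the fingers measure 114 mm over their backs; the gripper's body (76 mm by 85 mm) begins 54 mm behind the grasp point. The pads swing forward as they close: fully open they stand 13 mm farther back than shut.
Start: joints at [1.03, 0.259, 1.535, -0, 1.348, -0.203], TCP at [0.182, 0.519, 0.231] pointing down, gripper open.
Joint ranges: [-3.14, 3.14], [-0.91, 2.08], [0.19, 2.58], [-1.22, 4.36], [0.22, 2.71], [-3.12, 3.12]. Speed limits (rad/s): [2.57, 2.57, 3.14, 3.14, 3.14, 3.14].

INTERFACE

Orientations are given as a unit quaternion [w, x, y, z].
In Python, from bench import env, cams gives the robot as it stands.
- The arm moves only by the shell command python3 -m pendant 'ROWS' [FORCE]. ROWS is JSON, a list of rows, each a list of 5 numbers: the finger opening in cm, from 0 to 8.54, then the shift along the tool's x, y, z in cm, then the turn about the tool's z in degrees. A call has 1 to 20 rows; each row is the pose to reach, as a shift and turn from the pose commanded when the call began, along the tool's axes at that moment; what a row does not reach only later rows make up. A row lasts 1/8 s, in which the tool goes at most 62.5 mm and 10.7 degrees, less where a joint would pass 70% of its speed; a pose out of reach is approached as far as the arm can. A call with a gripper value outside its range is refused whole. The fingers move at their own pace and stop on an object; FORCE is the grip in N (left out, the last holds). Time passes only in rows, so rows that repeat a pose let the fingers close. It gives the time, the measured TCP pose, the force and the opening at its end, in the units of the state.
- env.get_state(): the state, without advancing time (a new reading comes with each control period).
- cams.grab_frame(name): name is "scene" or "top"; returns the picture (384x512x3 uint8, red, green, blue); there is no depth.
- cams.camera_info(name): a dict with "K" (3x3 intrinsics, pixels), "xyz" and "attitude" of the camera in the world. Camera axes: x right, y down, z forward; pixel columns grow to the right and rows downward; lengths in m; the calibration is good to about 2 mm. A picture is of the moment at which its call begins. camera_info takes no time and is no camera call.
- env.sign_off(): hands the job in, once; it reports no verdict.
The state is a dict: "time": time; "joint_pos": joint angles; "qvel": joint speeds; "effort": joint torques, N m; "eef_pos": TCP position; "tool_rot": TCP orientation; "force": force on the tool from outside, world axes, zero at the start; "ft_torque": the same for the moment, N m; "gripper_width": finger opening in m.
Only numpy, scipy, OpenCV 4.12 (cv2) and the standard library are available. Lean on these libraries where they do the work, as an engineer would, in place of code of your own. Each camera call takes 0.05 s, during which the arm holds its last target.

TASK

The sole carrier sits the wrong way round in the clamping nest on the bench: lift it out by the grip block that is free, set it down standing flat on the bench and let go, then take it by its other grip block and put it back down flat in the nest with its toe end (cut corners) in the tall end. Then swing the cam lever its full quarter turn clockwise so that the jaw draws the carrier tight against the end of the nest. Set the carrier down rather than dropping it, and leave the other things on the bench where they are.

Things in the scene. Friction and masses are not known exactly. Their poses are not given: they have to be found in the camera images.
- fixture: Clamping nest, fixed: grey floor plate 270 x 94 mm, top at z = 12 mm. Origin on the bench under the middle of the clamped carrier; x along its length to the tall end. Channel 70 mm wide (y = +-35). Tall end: U of walls, 80 mm high (sloping lips to 92), cheeks from x = 15, end face at x = 70; too close for fingers round a grip block inside. Low rails 32 mm high, x = -70 to 15; then jaw and cam.
- nest_end (a point): Middle of the foot of the nest's inner end face, at (70, 0, 12) mm in the nest's frame: where the foot of the carrier's toe end comes to lie. (The bench on the robot's left, around x = 0.42 to 0.56 m and y = 0.28 to 0.37 m in the robot's frame, is always free.)
- carrier: Sole carrier, loose, 0.25-0.45 kg: aluminium plate 140 (x) x 66 (y) x 26 mm, black tread on top, two equal upright grip blocks 16 (x) x 50 (y) x 30 mm high, 4 mm in from each end, at x = +-58; tops 56 mm above the underside. Origin: centre of underside; x to the toe end, whose corners are cut by 12 mm (heel end square; tread rounded to the toe). Starts in the nest, heel in the tall end.
- toe (a point): Middle of the lower edge of the carrier's toe end, at (70, 0, 0) mm in its frame.
- toe_block (a point): Centre of the top of the grip block at the toe end, (58, 0, 56) mm in the carrier's frame.
- heel_block (a point): Centre of the top of the grip block at the heel end, (-58, 0, 56) mm in the carrier's frame.
- jaw: Steel jaw 60 mm wide with a sprung rubber pad (6 N per mm), tops 35 mm above the bench. Origin in the steel block, 20 mm behind the pad's face. Slides along the nest's x by 7.64 mm per rad of cam. Cam at 0: pad face at x = -79 in the nest's frame, 9 mm clear of a carrier that is home; cam closed: pushes it home with about 18 N.
- cam (a joint): Cam lever angle, rad: 0 open, lever along the nest's -x; 1.57 closed on its stop, lever along the nest's +y. Grows clockwise seen from above. Upright axis at (-140, 0) mm in the nest's frame; stays where it is left; takes 4 to 7 N at the grip. Starts between 0 and 0.2.
- cam_grip (a point): Centre of the top of the lever's upright round black grip, 20 mm across, 50 mm tall (from 36 to 86 mm above the bench), 75 mm from the cam's axis. The lever below it is 20 mm wide and its top is 36 mm above the bench.
- sole_blank: Loose black rubber forepart sole, flat, 120 x 78 x 8 mm; origin under it. Not part of the job.
- brush: Hand brush lying on the bench, about 200 mm long. Not part of the job.
- tape_roll: Roll of paper tape standing flat, 90 mm across, 45 mm high. Not part of the job.
- jar: White jar with a black cap, 72 mm across, 85 mm high. Not part of the job.

How it is judged:
By the outcome, as a careful person would: the job done as asked, in the order asked, and still so for the second after the job is handed in, with the robot touching nothing.
It also fails if it takes over 72 s, if anything falls off the work surface, if the arm or the gripper's body presses on something with over 40 N, if the wrist force passes 120 N, or if a joint passes its speed limit or range.

## Working session

There is one attempt and no reset: what is moved stays moved. The work goes in short steps, Python scripts to look and compute and a shell command to move; the robot and the scene stay as the last step left them, time stands still between calls to the robot, and variables do not carry over. Pictures are saved under pics/ and viewed, and the job is handed in when it is done.

```bash
ls; mkdir -p pics
python3 - <<'E'
from bench import env,cams
import cv2,numpy as np
print(env.get_state(),env.pinch_z)
for n in("scene","top"):
    print(n,cams.camera_info(n))
    cv2.imwrite(f"pics/{n}0.png",cams.grab_frame(n)[:,:,::-1])
E
```

```text
pics
{'time': 0.0, 'joint_pos': array([ 1.03020432e+00,  2.59331782e-01,  1.53608262e+00, -5.85445742e-06,
        1.34797778e+00, -2.02778894e-01]), 'qvel': array([-1.04897367e-03, -4.60856315e-04, -2.16531390e-04, -8.99874600e-05,
        5.39944195e-04, -9.27730528e-04]), 'effort': array([-1.60008915e-05, -4.46029651e+01, -2.90565223e+01, -5.75297927e-04,
        1.19922918e-02, -8.81987347e-06]), 'eef_pos': array([0.18197939, 0.51847109, 0.2304809 ]), 'tool_rot': array([-3.24122861e-04,  1.68103858e-01,  9.85768879e-01, -8.39362342e-04]), 'force': array([-0.25815979, -0.92081282,  0.1394903 ]), 'ft_torque': array([-0.01950517,  0.01989015,  0.03511766]), 'gripper_width': 0.08523758542624363} 0.0187
scene {'K': array([[386.76728135,   0.        , 258.11911947],
       [  0.        , 386.76728135, 192.47919117],
       [  0.        ,   0.        ,   1.        ]]), 'xyz': array([1.10603796, 0.10210295, 0.94678317]), 'attitude': array([-0.18046872,  0.62570589,  0.73244121, -0.19862793])}
top {'K': array([[439.52737677,   0.        , 254.51372611],
       [  0.        , 439.52737677, 187.01182169],
       [  0.        ,   0.        ,   1.        ]]), 'xyz': array([0.36932878, 0.02609044, 1.38832055]), 'attitude': array([-0.05924517,  0.70506415, -0.70383057,  0.06322248])}
```

View pics/scene0.png

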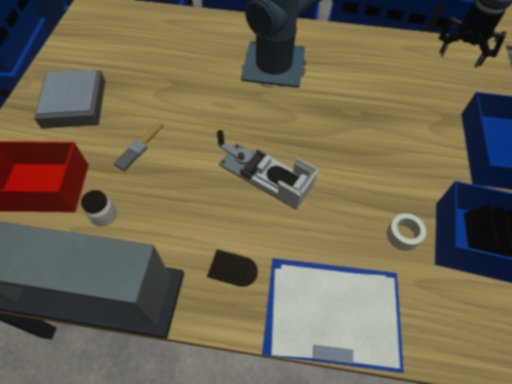

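View pics/top0.png

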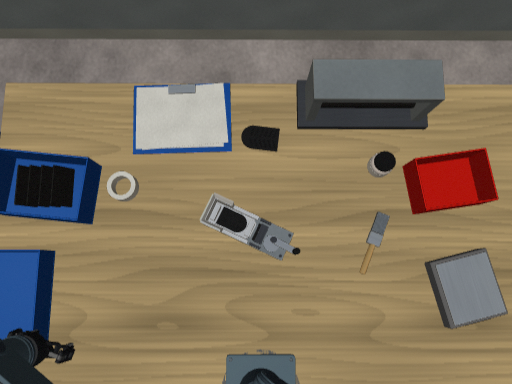

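The overview shows the nest near the centre of the top image (200–300, 190–260), with the tall end at the upper left. I'll enlarge it.

```bash
cat > h.py <<'E'
from bench import env,cams
import cv2,numpy as np
from scipy.spatial.transform import Rotation as R
def rot(q): return R.from_quat([q[1],q[2],q[3],q[0]])
def cam(n):
    c=cams.camera_info(n); return c['K'],np.array(c['xyz']),rot(c['attitude']).as_matrix()
def proj(n,P):
    K,t,A=cam(n); p=(np.atleast_2d(P)-t)@A@K.T; return p[:,:2]/p[:,2:]
def unproj(n,uv,z):
    K,t,A=cam(n); d=A@np.linalg.solve(K,[uv[0],uv[1],1]); return t+d*(z-t[2])/d[2]
def crop(n,img,x0,y0,w,h,s,out,pts=None):
    c=cv2.resize(img[y0:y0+h,x0:x0+w],None,fx=s,fy=s,interpolation=cv2.INTER_CUBIC)[:,:,::-1].copy()
    if pts is not None:
        for u,v in pts: cv2.circle(c,(int((u-x0+.5)*s),int((v-y0+.5)*s)),2,(0,0,255),-1)
    cv2.imwrite(out,c)
E
python3 - <<'E'
from h import *
a=cv2.imread('pics/top0.png')[:,:,::-1];crop('top',a,190,180,120,90,6.5,'pics/tc0.png')
a=cv2.imread('pics/scene0.png')[:,:,::-1];crop('scene',a,208,120,120,90,6.5,'pics/sc0.png')
E
```

```text
(no output)
```

View pics/tc0.png

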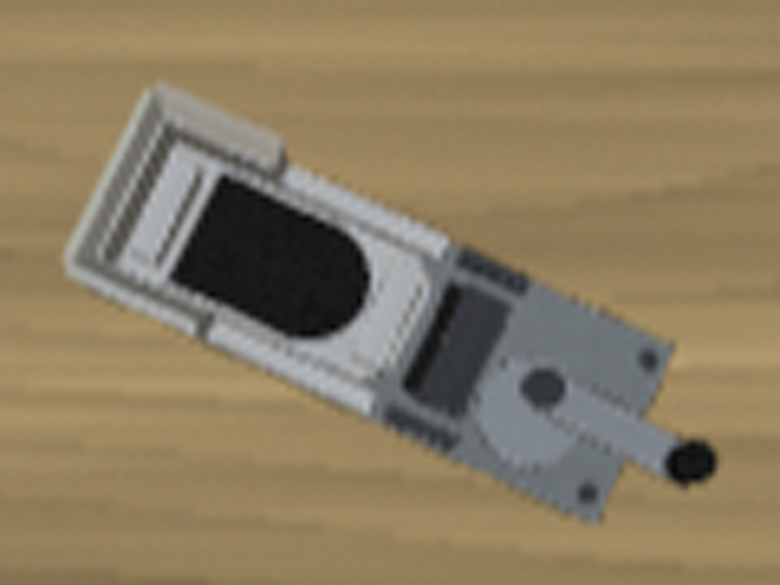

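View pics/sc0.png

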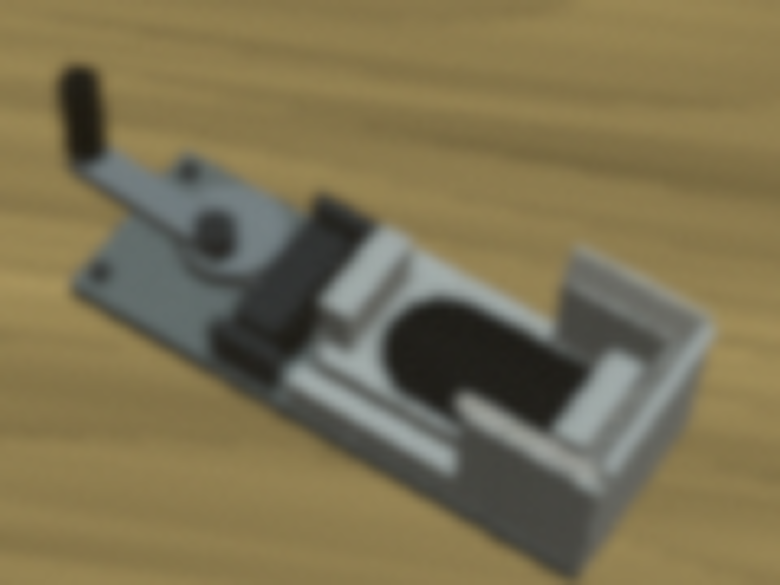

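```bash
cat > fit.py <<'E'
from h import *
from scipy.optimize import least_squares
def tc(u,v): return ((u+.5)/6.5-.5+190,(v+.5)/6.5-.5+180)
def sc(u,v): return ((u+.5)/6.5-.5+208,(v+.5)/6.5-.5+120)
# (cam, uv, nest x (None -> xe / 'f' xe+270), y, z)
O=[('top',tc(672,345),'e',-47,12),('top',tc(600,522),'e',47,12),
('top',tc(452,245),-70,-47,32),('top',tc(372,413),-70,47,32),
('scene',sc(188,152),'e',47,12),('scene',sc(72,290),'e',-47,12),
('scene',sc(575,577),'f',-47,0)]
def N2W(p,P):
    c,s=np.cos(p[2]),np.sin(p[2]);P=np.atleast_2d(P)/1000.
    return np.c_[p[0]+c*P[:,0]-s*P[:,1],p[1]+s*P[:,0]+c*P[:,1],P[:,2]]
def f(p):
    r=[]
    for n,uv,x,y,z in O:
        x={'e':p[3]*1000,'f':p[3]*1000+270}.get(x,x)
        r+=list((proj(n,N2W(p,[x,y,z]))[0]-uv))
    return r
if __name__=='__main__':
    s=least_squares(f,[.36,.06,1.1,-.19],loss='soft_l1',x_scale=[.01,.01,.1,.01]);p=s.x
    print(p,np.degrees(p[2]));print(np.round(np.reshape(f(p),(-1,2)),2))
    P=[[70,35,80],[70,-35,80],[15,35,80],[15,-35,80],[82,47,92],[82,-47,92],[-66,25,68],[-66,-25,68],[-50,25,68],[-50,-25,68],[66,25,68],[66,-25,68],[50,25,68],[50,-25,68],[-140,0,36],[-70,47,32],[-70,-47,32],[-79,30,35],[-79,-30,35],[p[3]*1000,47,12],[p[3]*1000,-47,12]]
    W=N2W(p,P)
    a=cv2.imread('pics/top0.png')[:,:,::-1];crop('top',a,190,180,120,90,6.5,'pics/tc1.png',proj('top',W))
    a=cv2.imread('pics/scene0.png')[:,:,::-1];crop('scene',a,208,120,120,90,6.5,'pics/sc1.png',proj('scene',W))
    gt=unproj('top',tc(691,462),.086);gs=unproj('scene',sc(78,75),.086);print('grip',gt,gs)
    print('heel/toe block', N2W(p,[[58,0,68],[-58,0,68]]))
E
python3 fit.py
```

```text
[ 0.49927196  0.08729456  1.15425253 -0.18614633] 66.13379840654703
[[ 0.04 -0.32]
 [-0.8   0.33]
 [-0.02 -0.67]
 [-0.11  1.44]
 [-0.86 -0.32]
 [-1.   -0.53]
 [ 0.73  1.17]]
grip [ 0.40808784 -0.10279496  0.086     ] [ 0.40473566 -0.10380662  0.086     ]
heel/toe block [[0.52273889 0.14033514 0.068     ]
 [0.47580503 0.03425397 0.068     ]]
```

View pics/tc1.png

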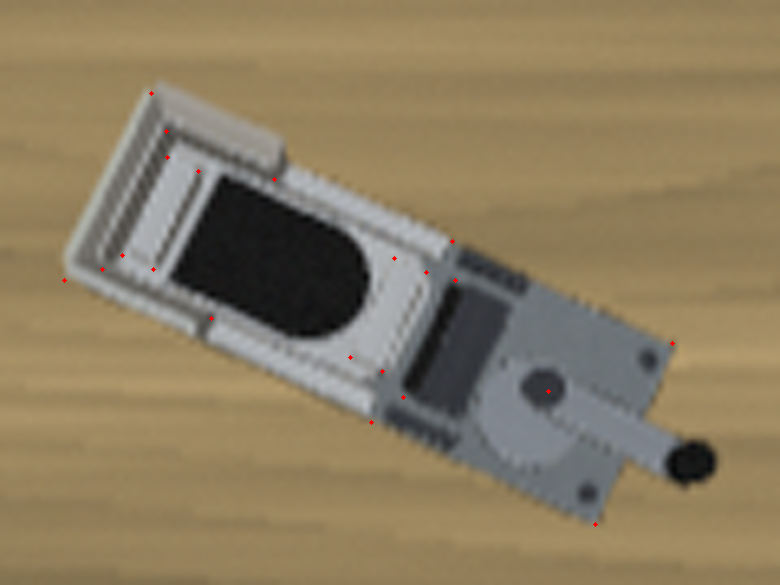

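View pics/sc1.png

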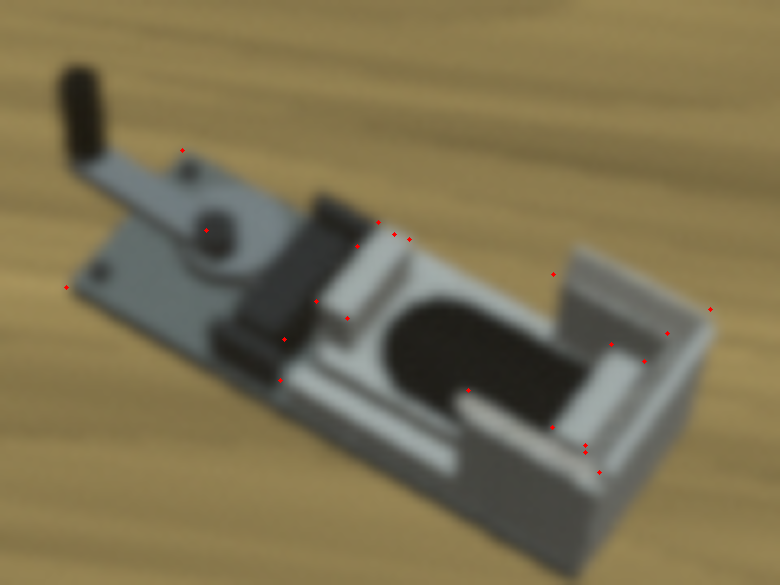

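```bash
cat >> h.py <<'E'
def go(xyz,yaw=None):
    "print shift (cm, tool axes) and turn (deg) to bring TCP to xyz with tool y at yaw deg"
    s=env.get_state();A=rot(s['tool_rot']);d=A.inv().apply(np.array(xyz)-s['eef_pos'])*100
    y=A.as_matrix()[:,1];cy=np.degrees(np.arctan2(y[1],y[0]))
    t=0 if yaw is None else -((yaw-cy+180)%360-180)
    print('t',round(s['time'],2),'tcp',s['eef_pos'].round(4),'yaw',round(cy,2),'tilt',A.as_matrix()[:,2].round(4),'F',s['force'].round(1),'w',round(s['gripper_width'],4),'j',s['joint_pos'].round(2))
    print('shift',d.round(2),'turn',round(t,2))
E
python3 -c "
from h import *
go([.4758,.0343,.15],66.1)
for u in [(122,185),(380,165)]: print(unproj('top',u,.04))
print(unproj('top',(230,152),0),unproj('top',(133,152),0),unproj('top',(98,160),0.05))"
```

```text
t 0.1 tcp [0.182  0.5185 0.2306] yaw 70.64 tilt [-9.0e-04 -1.4e-03 -1.0e+00] F [ 0.1 -0.1 -0.3] w 0.0856 j [ 1.03  0.26  1.54  0.    1.35 -0.2 ]
shift [-43.77 -35.93   8.1 ] turn 4.54
[0.61094992 0.43094833 0.04      ]
[ 0.67675066 -0.37623156  0.04      ]
[0.72791419 0.09824797 0.        ] [0.7270521  0.41309524 0.        ] [0.6881883  0.50686917 0.05      ]
```

```bash
python3 -m pendant '[[8.5,-5,-4,0,4.5],[8.5,-10,-8,0,4.5],[8.5,-15,-12,0,4.5],[8.5,-20,-16.5,0,4.5],[8.5,-25,-20.5,0,4.5],[8.5,-30,-24.6,0,4.5],[8.5,-35,-28.7,0,4.5],[8.5,-40,-32.8,2,4.5],[8.5,-43.8,-35.9,5,4.5],[8.5,-43.8,-35.9,8,4.5],[8.5,-43.8,-35.9,8,4.5],[8.5,-43.8,-35.9,8,4.5]]'
python3 - <<'E'
from h import *
go([.4758,.0343,.10],66.1)
P=[];s=env.get_state();A=rot(s['tool_rot']).as_matrix()
P=[s['eef_pos'],s['eef_pos']+A[:,1]*.0427,s['eef_pos']-A[:,1]*.0427]
for n,w in(('top',(190,180)),('scene',(208,110))):
    a=cams.grab_frame(n);cv2.imwrite(f'pics/{n}1.png',a[:,:,::-1]);crop(n,a,*w,120,90,6.5,f'pics/{n[0]}c2.png',proj(n,P))
E
```

```text
time: 1.6
eef_pos: [0.4765, 0.0357, 0.1521]
tool_rot: [0.0, 0.206, 0.978, 0.0]
force: [0.9, 0.4, -0.5]
gripper_width: 0.0851
t 1.6 tcp [0.4765 0.0357 0.1521] yaw 66.17 tilt [ 1.e-04  3.e-04 -1.e+00] F [ 0.9  0.4 -0.5] w 0.0851 j [-0.16  0.2   1.82  0.    1.12 -1.31]
shift [ 0.01 -0.15  5.21] turn 0.07
```

View pics/tc2.png

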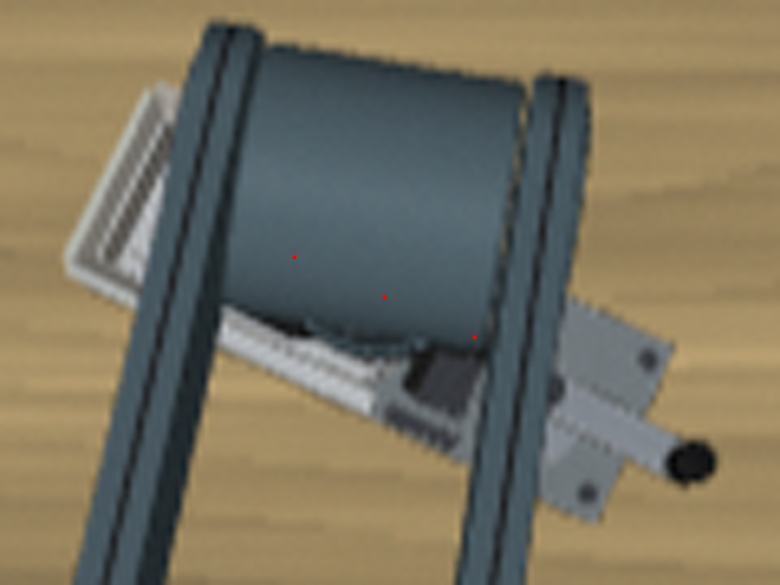

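View pics/sc2.png

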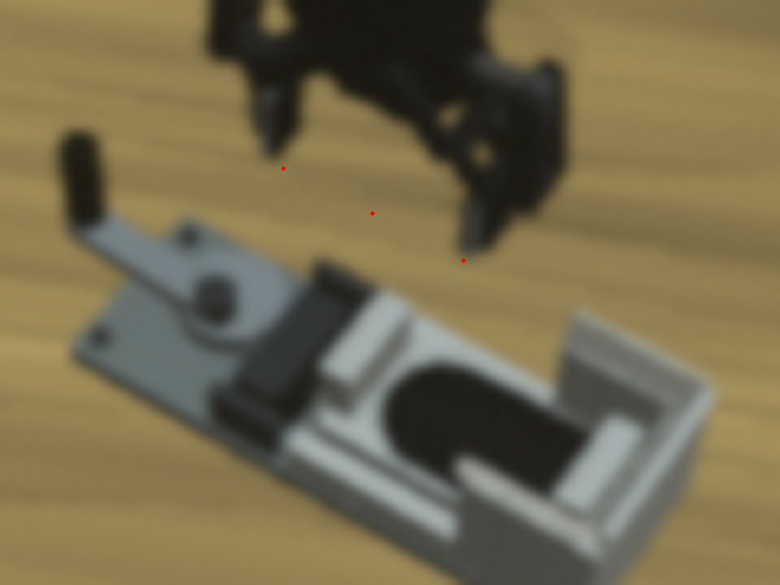

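```bash
python3 -m pendant '[[8.5,0,-0.15,3,0],[8.5,0,-0.15,7,0],[6,0,-0.15,9.5,0],[5,0,-0.15,10.7,0],[4,0,-0.15,10.7,0]]'
python3 - <<'E'
from h import *
go([.4758,.0343,.045],66.1)
P=[];s=env.get_state();A=rot(s['tool_rot']).as_matrix()
P=[s['eef_pos'],s['eef_pos']+A[:,1]*.02,s['eef_pos']-A[:,1]*.02]
for n,w in(('scene',(208,110)),):
    a=cams.grab_frame(n);cv2.imwrite(f'pics/{n}2.png',a[:,:,::-1]);crop(n,a,*w,120,90,6.5,f'pics/{n[0]}c3.png',proj(n,P))
E
```

```text
time: 2.33
eef_pos: [0.4761, 0.0342, 0.0447]
tool_rot: [0.0, 0.206, 0.979, 0.0]
force: [-0.1, 0.1, 0.6]
gripper_width: 0.0401
t 2.33 tcp [0.4761 0.0342 0.0447] yaw 66.2 tilt [ 3.e-04 -1.e-04 -1.e+00] F [-0.1  0.1  0.6] w 0.0401 j [-0.16  0.35  1.94  0.    0.85 -1.32]
shift [ 0.03  0.   -0.03] turn 0.1
```

View pics/sc3.png

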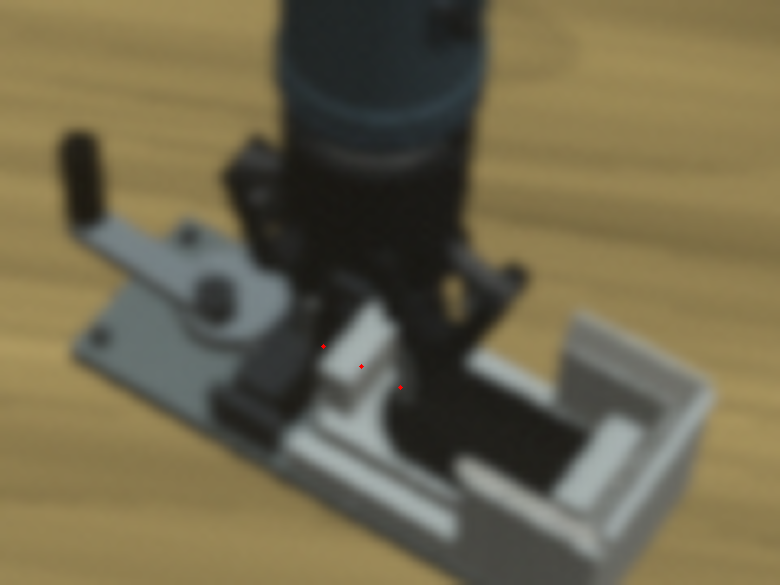

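Fingers straddle the block (top visible around 350,345). Close.

```bash
python3 -m pendant '[[0,0,0,0,0],[0,0,0,0,0],[0,0,0,0,0],[0,0,0,0,0],[0,0,0,0,0],[0,0,0,0,0]]' 90; python3 -c "
from h import *
go([.4758,.0343,.045],66.1)"
```

```text
time: 3.12
eef_pos: [0.4771, 0.0334, 0.0458]
tool_rot: [0.001, 0.207, 0.978, 0.0]
force: [-0.8, -1.2, 6.0]
gripper_width: 0.0137
t 3.12 tcp [0.4771 0.0334 0.0458] yaw 66.15 tilt [ 2.9e-03 -6.0e-04 -1.0e+00] F [-0.8 -1.2  6. ] w 0.0137 j [-0.16  0.35  1.94 -0.    0.85 -1.32]
shift [0.16 0.03 0.08] turn 0.05
```

```bash
python3 -m pendant '[[0,0,0,-0.5,0],[0,0,0,-1,0],[0,0,0,-2,0],[0,0,0,-4,0],[0,0,0,-6.5,0],[0,0,0,-9,0],[0,0,0,-11.5,0],[0,0,0,-14,0],[0,0,0,-14,0],[0,0,0,-14,0],[0,0,0,-14,0]]'
python3 - <<'E'
from h import *
go([.432,.325,.185],0)
for n,w in(('top',(190,180)),('scene',(208,80))):
    a=cams.grab_frame(n);cv2.imwrite(f'pics/{n}3.png',a[:,:,::-1]);crop(n,a,*w,120,90,6.5,f'pics/{n[0]}c4.png')
E
```

```text
time: 4.5
eef_pos: [0.4748, 0.0339, 0.183]
tool_rot: [-0.001, 0.207, 0.978, -0.0]
force: [-0.1, -0.8, -4.1]
gripper_width: 0.014
t 4.5 tcp [0.4748 0.0339 0.183 ] yaw 66.15 tilt [-2.9e-03  5.0e-04 -1.0e+00] F [-0.1 -0.8 -4.1] w 0.014 j [-0.16  0.17  1.78  0.    1.2  -1.32]
shift [15.69 24.89 -0.17] turn 66.15
```

View pics/tc4.png

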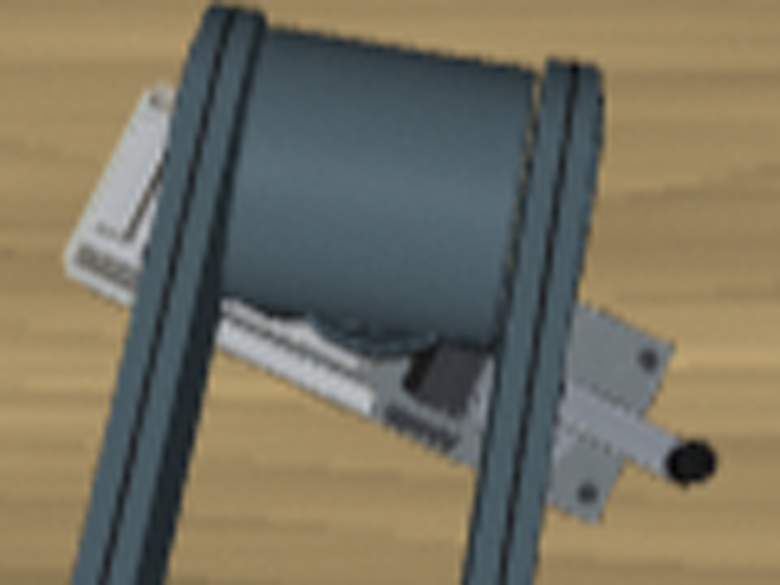

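View pics/sc4.png

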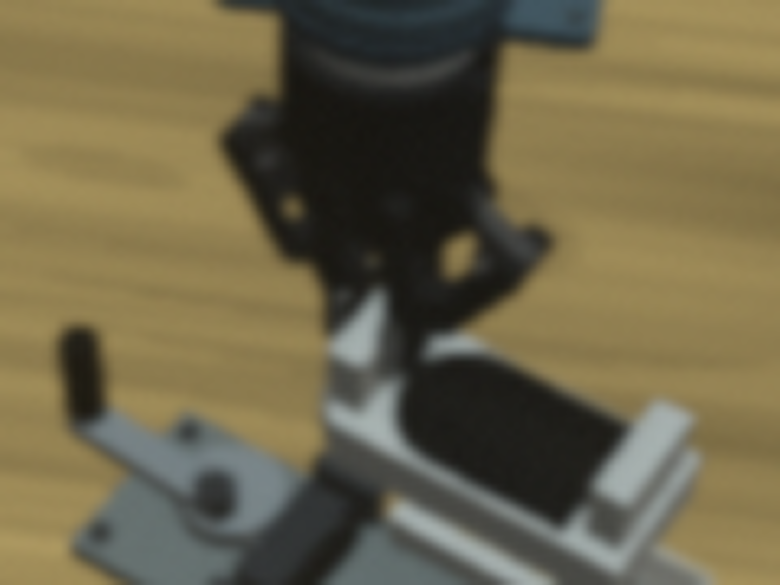

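```bash
python3 -m pendant '[[0,1,2,0,4],[0,3,5,0,12],[0,5,8.5,0,20],[0,7.5,12,0,29],[0,10,15.5,0,38],[0,12,19,0,47],[0,14,22,0,56],[0,15.2,24,0,63],[0,15.7,24.9,0,66.15],[0,15.7,24.9,0,66.15],[0,15.7,24.9,0,66.15]]'
python3 - <<'E'
from h import *
go([.432,.325,.055],0)
for n,w in(('top',(100,130)),('scene',(300,110))):
    a=cams.grab_frame(n);cv2.imwrite(f'pics/{n}4.png',a[:,:,::-1])
    s=env.get_state();A=rot(s['tool_rot']).as_matrix();e=s['eef_pos']
    # carrier frame: x=-A_y ; toe block centre at e; 
    cx=-A[:,1];cy=np.cross([0,0,1],cx);top=e+[0,0,.0222]-cx*.058
    Q=[top+cx*a/1000+cy*b/1000 for a in(-66,-50) for b in(-25,25)]+[top+cx*70/1000*sg+cy*b/1000+[0,0,-.056] for b in (-33,33) for sg in(-1,)]
    crop(n,a,*w,120,90,6.5,f'pics/{n[0]}c5.png',proj(n,Q))
E
```

```text
time: 5.98
eef_pos: [0.4328, 0.3244, 0.1838]
tool_rot: [-0.0, 0.707, 0.707, -0.001]
force: [0.5, -0.5, -4.0]
gripper_width: 0.0141
t 5.97 tcp [0.4328 0.3244 0.1838] yaw 0.05 tilt [-1.1e-03 -7.0e-04 -1.0e+00] F [ 0.5 -0.5 -4. ] w 0.0141 j [ 0.44  0.28  1.63 -0.    1.24  0.44]
shift [ 0.07 -0.07 12.88] turn 0.05
```

View pics/tc5.png

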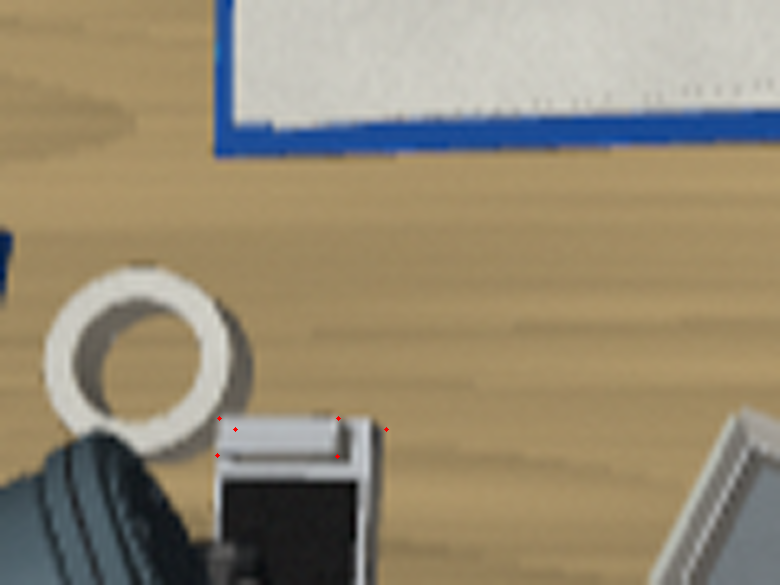

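View pics/sc5.png

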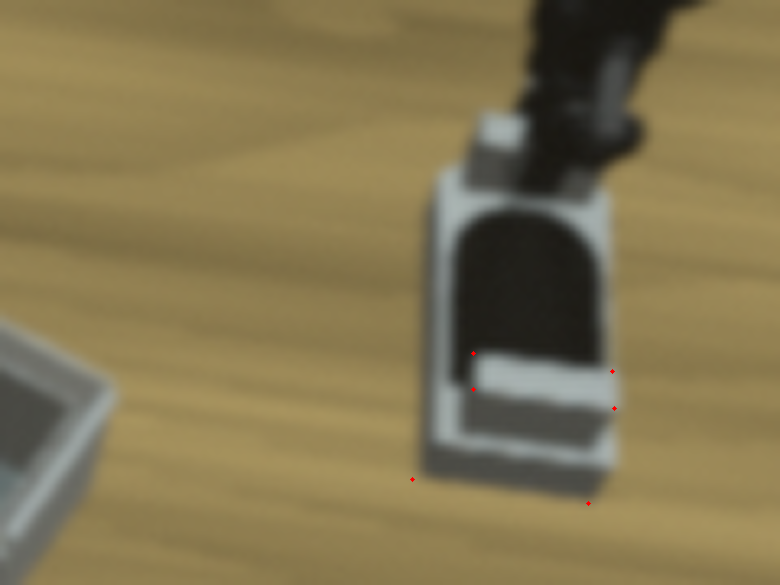

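```bash
python3 -m pendant '[[0,0,0,2,0],[0,0,0,5,0],[0,0,0,8,0],[0,0,0,11,0],[0,0,0,13,0],[0,0,0,14,0],[0,0,0,14.4,0],[0,0,0,14.4,0],[0,0,0,14.4,0]]'; python3 -c "
from h import *
go([.432,.325,.0338],0)"
```

```text
time: 7.2
eef_pos: [0.4337, 0.3252, 0.0412]
tool_rot: [0.0, 0.707, 0.707, 0.001]
force: [0.1, -0.5, -4.4]
gripper_width: 0.0142
t 7.2 tcp [0.4337 0.3252 0.0412] yaw -0.0 tilt [ 1.6e-03  7.0e-04 -1.0e+00] F [ 0.1 -0.5 -4.4] w 0.0142 j [ 0.44  0.45  1.78 -0.    0.91  0.44]
shift [-0.02 -0.17  0.74] turn -0.0
```

```bash
python3 -m pendant '[[0,0,0,0.2,0],[0,0,0,0.35,0],[0,0,0,0.45,0],[0,0,0,0.5,0],[0,0,0,0.5,0],[0,0,0,0.5,0]]'; python3 -c "
from h import *
go([.432,.325,.0338],0)"
```

```text
time: 7.95
eef_pos: [0.433, 0.3249, 0.0353]
tool_rot: [-0.0, 0.707, 0.707, -0.0]
force: [-0.0, -0.2, -3.7]
gripper_width: 0.0145
t 7.95 tcp [0.433  0.3249 0.0353] yaw -0.0 tilt [-1.e-04 -0.e+00 -1.e+00] F [-0.  -0.2 -3.7] w 0.0145 j [ 0.44  0.45  1.79 -0.    0.9   0.44]
shift [ 0.01 -0.1   0.15] turn -0.0
```

```bash
python3 -m pendant '[[0,0,0,0.05,0],[0,0,0,0.1,0],[0,0,0,0.15,0],[0,0,0,0.15,0],[0,0,0,0.15,0]]'; python3 -c "
from h import *
go([.432,.325,.0338],0)"
```

```text
time: 8.57
eef_pos: [0.433, 0.325, 0.0339]
tool_rot: [-0.0, 0.707, 0.707, 0.0]
force: [-1.0, 1.0, -1.9]
gripper_width: 0.0142
t 8.57 tcp [0.433  0.325  0.0339] yaw -0.0 tilt [ 0.e+00  1.e-04 -1.e+00] F [-1.   1.  -1.9] w 0.0142 j [0.44 0.46 1.79 0.   0.89 0.44]
shift [ 0.   -0.1   0.01] turn -0.0
```

```bash
python3 -m pendant '[[0,0,0,0.05,0],[0,0,0,0.1,0],[0,0,0,0.1,0],[0,0,0,0.1,0]]'; python3 -c "
from h import *
go([.432,.325,.0338],0);print(env.get_state()['ft_torque'])"
```

```text
time: 9.07
eef_pos: [0.433, 0.325, 0.0338]
tool_rot: [0.0, 0.707, 0.707, 0.0]
force: [-3.6, -0.6, 7.7]
gripper_width: 0.014
t 9.07 tcp [0.433  0.325  0.0338] yaw 0.01 tilt [ 4.e-04  2.e-04 -1.e+00] F [-3.6 -0.6  7.7] w 0.014 j [0.44 0.46 1.79 0.   0.89 0.44]
shift [-0.  -0.1  0. ] turn 0.01
[-0.24624953  0.78232447 -0.01100283]
```

```bash
python3 -m pendant '[[2,0,0,0,0],[3,0,0,0,0],[4,0,0,0,0],[5,0,0,0,0],[5,0,0,0,0],[5,0,0,-2,0],[5,0,0,-4.5,0],[5,0,0,-7,0],[6,0,3,-9,0],[7,0,7,-9,0],[7,0,11.5,-9,0],[7,0,11.5,-9,0],[7,0,11.5,-9,0]]'
python3 - <<'E'
from h import *
go([.548,.3235,.034],0)
for n,w in(('top',(100,130)),('scene',(300,110))):
    a=cams.grab_frame(n);cv2.imwrite(f'pics/{n}5.png',a[:,:,::-1])
    P=[[x,y,.056] for x in (.425,.441,.541,.557) for y in (.300,.350)]
    crop(n,a,*w,120,90,6.5,f'pics/{n[0]}c6.png',proj(n,P))
E
```

```text
time: 10.7
eef_pos: [0.5471, 0.3247, 0.1221]
tool_rot: [-0.001, 0.707, 0.707, -0.001]
force: [-1.0, 1.0, 0.2]
gripper_width: 0.0702
t 10.7 tcp [0.5471 0.3247 0.1221] yaw -0.02 tilt [-2.e-03 -5.e-04 -1.e+00] F [-1.   1.   0.2] w 0.0702 j [0.36 0.5  1.46 0.   1.19 0.36]
shift [-0.11  0.11  8.81] turn -0.02
```

View pics/tc6.png

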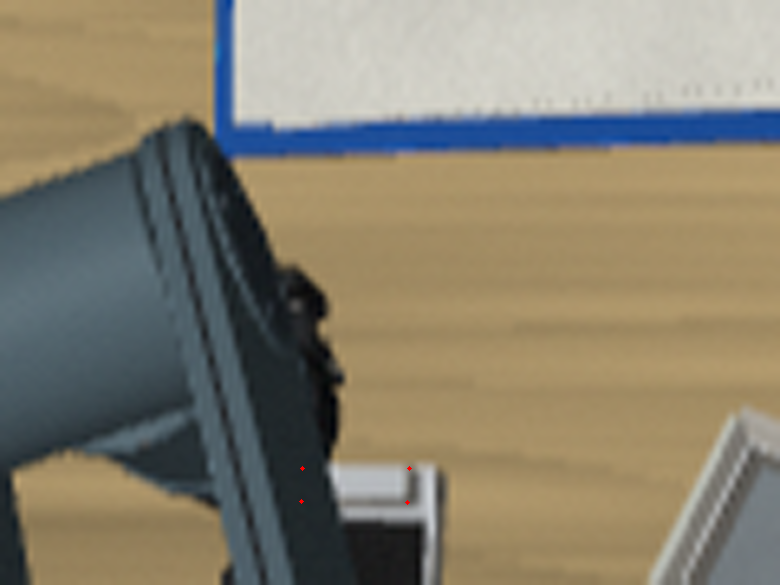

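View pics/sc6.png

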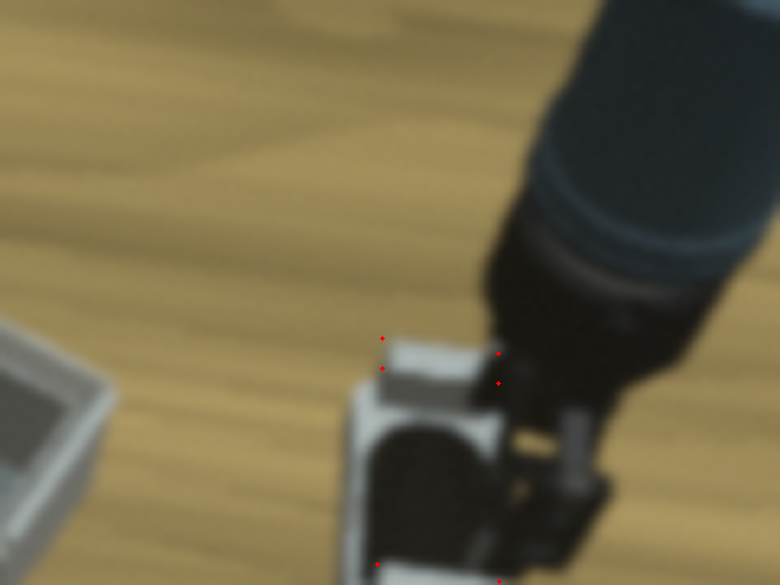

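```bash
python3 -m pendant '[[6,-0.05,0.2,3,0],[5,-0.05,0.2,6,0],[4,-0.05,0.2,7.8,0],[4,-0.05,0.2,8.8,0],[4,-0.05,0.2,8.8,0],[0,-0.05,0.2,8.8,0],[0,-0.05,0.2,8.8,0],[0,-0.05,0.2,8.8,0],[0,-0.05,0.2,8.8,0],[0,-0.05,0.2,8.8,0],[0,-0.05,0.2,8.8,0]]' 90; python3 -c "
from h import *
go([.549,.325,.034],0)"
```

```text
time: 12.18
eef_pos: [0.5505, 0.3248, 0.0362]
tool_rot: [0.0, 0.707, 0.707, 0.001]
force: [-2.3, 0.3, 5.8]
gripper_width: 0.014
t 12.18 tcp [0.5505 0.3248 0.0362] yaw -0.01 tilt [ 1.5e-03  9.0e-04 -1.0e+00] F [-2.3  0.3  5.8] w 0.014 j [0.36 0.59 1.53 0.   1.02 0.36]
shift [ 0.02 -0.15  0.22] turn -0.01
```

```bash
python3 -m pendant '[[0,0,0,-0.5,0],[0,0,0,-1.5,0],[0,0,0,-3.5,0],[0,0,0,-6,0],[0,0,0,-9,0],[0,0,0,-12,0],[0,0,0,-14.5,0],[0,0,0,-15,0],[0,0,0,-15,0]]'; python3 -c "
from h import *
go([.475,.0324,.186],-113.85)"
```

```text
time: 13.3
eef_pos: [0.5498, 0.3243, 0.1844]
tool_rot: [-0.0, 0.707, 0.707, -0.0]
force: [-0.5, -0.6, -4.7]
gripper_width: 0.0139
t 13.3 tcp [0.5498 0.3243 0.1844] yaw -0.01 tilt [-3.e-04 -2.e-04 -1.e+00] F [-0.5 -0.6 -4.7] w 0.0139 j [ 0.36  0.45  1.38 -0.    1.32  0.36]
shift [-29.19  -7.48  -0.15] turn 113.84
```

```bash
python3 -m pendant '[[0,-1,-0.3,0,4],[0,-3,-0.8,0,12],[0,-6,-1.5,0,21],[0,-9,-2.3,0,30],[0,-12,-3,0,39],[0,-15,-3.8,0,48],[0,-18,-4.6,0,57],[0,-21,-5.4,0,66],[0,-23.5,-6,0,75],[0,-26,-6.7,0,84],[0,-28,-7.2,0,93],[0,-29,-7.4,0,102],[0,-29.2,-7.5,0,110],[0,-29.2,-7.5,0,113.85],[0,-29.2,-7.5,0,113.85],[0,-29.2,-7.5,0,113.85],[0,-29.2,-7.5,0,113.85]]'
python3 - <<'E'
from h import *
go([.475,.0324,.12],-113.85)
for n,w in(('top',(190,170)),('scene',(208,80))):
    a=cams.grab_frame(n);cv2.imwrite(f'pics/{n}6.png',a[:,:,::-1])
    s=env.get_state();A=rot(s['tool_rot']).as_matrix();e=s['eef_pos']
    cx=-A[:,1];cy=np.cross([0,0,1],cx);top=e+[0,0,.0205]+cx*.058
    Q=[top+cx*a/1000+cy*b/1000 for a in(66,50) for b in(-25,25)]+[top+cx*.07+cy*b/1000+[0,0,-.030] for b in (-21,21)]
    crop(n,a,*w,120,90,6.5,f'pics/{n[0]}c7.png',proj(n,Q))
E
```

```text
time: 15.42
eef_pos: [0.4747, 0.0325, 0.1845]
tool_rot: [0.0, 0.979, -0.206, -0.0]
force: [-0.7, 0.8, -3.7]
gripper_width: 0.014
t 15.43 tcp [0.4747 0.0325 0.1845] yaw -113.8 tilt [-8.e-04  0.e+00 -1.e+00] F [-0.7  0.8 -3.7] w 0.014 j [-0.17  0.17  1.78 -0.    1.2   1.82]
shift [ 0.03 -0.    6.45] turn 0.05
```

View pics/tc7.png

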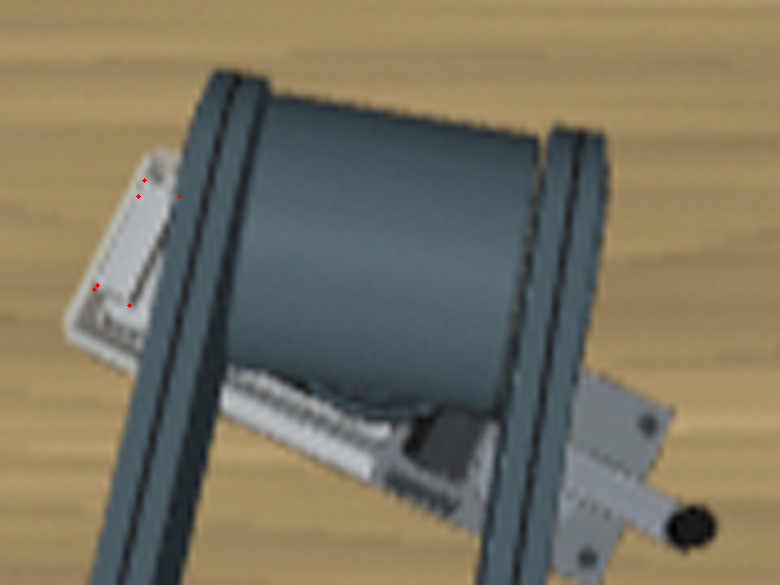

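View pics/sc7.png

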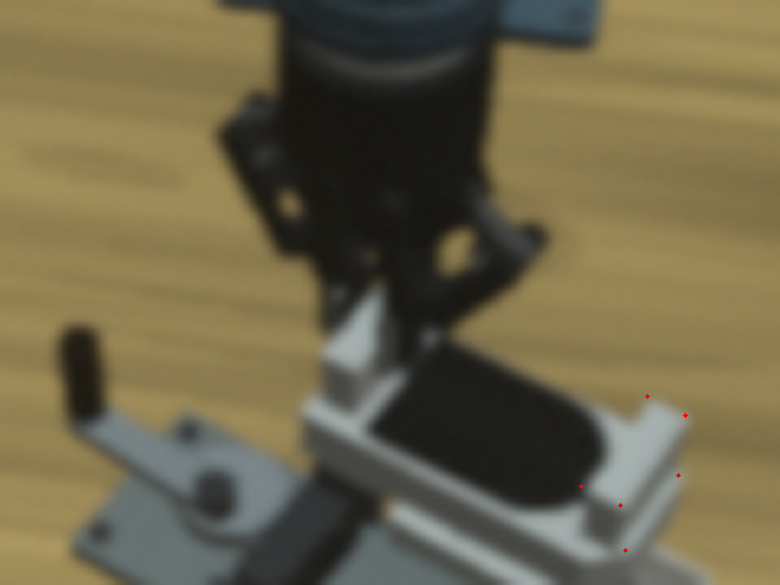

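```bash
python3 -m pendant '[[0,0,-0.1,2,0],[0,0,-0.1,4,0],[0,0,-0.1,5.5,0],[0,0,-0.1,6.5,0],[0,0,-0.1,7,0],[0,0,-0.1,7.5,0],[0,0,-0.1,7.5,0]]'; python3 -c "
from h import *
go([.475,.0334,.0475],-113.85);print(env.get_state()['ft_torque'])"
```

```text
time: 16.4
eef_pos: [0.4757, 0.0333, 0.1098]
tool_rot: [-0.0, 0.978, -0.207, 0.0]
force: [0.4, -1.0, -5.0]
gripper_width: 0.0141
t 16.4 tcp [0.4757 0.0333 0.1098] yaw -113.87 tilt [ 6.e-04  0.e+00 -1.e+00] F [ 0.4 -1.  -5. ] w 0.0141 j [-0.16  0.25  1.87  0.    1.02  1.82]
shift [-0.07  0.02  6.23] turn -0.02
[-0.2988142  -0.00303322 -0.09076447]
```

```bash
python3 -m pendant '[[0,0,0,1,0],[0,0,0,2,0],[0,0,0,3,0],[0,0,0,3.7,0],[0,0,0,4.2,0],[0,0,0,4.2,0]]'
python3 - <<'E'
from h import *
go([.475,.0334,.0475],-113.85);print(env.get_state()['ft_torque'])
for n,w in(('scene',(208,110)),('top',(190,180))):
    a=cams.grab_frame(n);crop(n,a,*w,120,90,6.5,f'pics/{n[0]}c8.png')
E
```

```text
time: 17.15
eef_pos: [0.4754, 0.0333, 0.0674]
tool_rot: [-0.0, 0.978, -0.207, -0.0]
force: [2.0, -0.2, -5.4]
gripper_width: 0.0141
t 17.15 tcp [0.4754 0.0333 0.0674] yaw -113.86 tilt [-3.e-04  1.e-04 -1.e+00] F [ 2.  -0.2 -5.4] w 0.0141 j [-0.16  0.31  1.92  0.    0.91  1.82]
shift [-0.04  0.01  1.99] turn -0.01
[-0.45488636 -0.3244821  -0.21352636]
```

View pics/sc8.png

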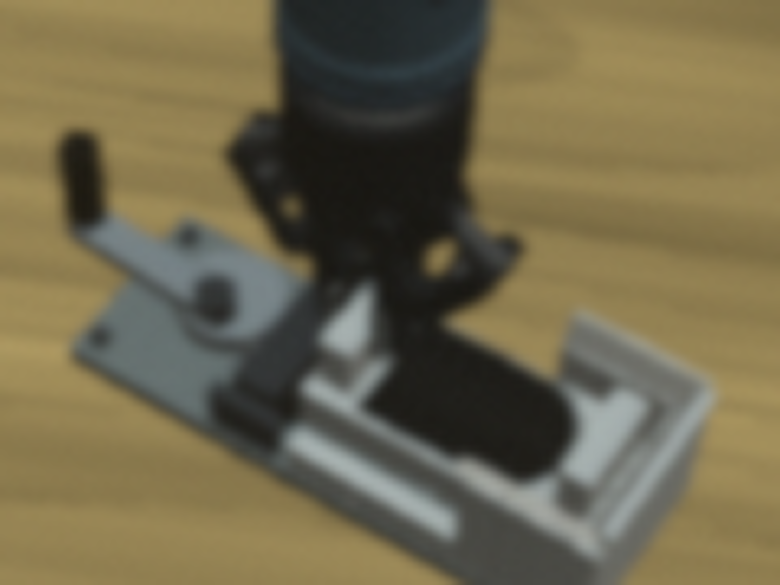

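```bash
python3 -m pendant '[[0,0.04,0,0.3,0],[0,0.05,0,0.6,0],[0,0.05,0,0.9,0],[0,0.05,0,1.2,0],[0,0.05,0,1.4,0],[0,0.05,0,1.4,0]]'; python3 -c "
from h import *
go([.475,.0334,.0475],-113.85);print(env.get_state()['ft_torque'])"
```

```text
time: 18.0
eef_pos: [0.4757, 0.0332, 0.0536]
tool_rot: [-0.0, 0.978, -0.207, -0.0]
force: [1.6, -0.2, -3.0]
gripper_width: 0.0135
t 18.0 tcp [0.4757 0.0332 0.0536] yaw -113.86 tilt [-4.e-04  1.e-04 -1.e+00] F [ 1.6 -0.2 -3. ] w 0.0135 j [-0.16  0.33  1.93  0.    0.88  1.82]
shift [-0.08  0.01  0.61] turn -0.01
[-0.33473812 -0.10625257 -0.13587237]
```

Inside the rails with little force. Continue gently.

```bash
python3 -m pendant '[[0,0.03,0,0.15,0],[0,0.03,0,0.3,0],[0,0.03,0,0.4,0],[0,0.03,0,0.5,0],[0,0.03,0,0.5,0]]'; python3 -c "
from h import *
go([.475,.0334,.0475],-113.85);print(env.get_state()['ft_torque'])"
```

```text
time: 18.62
eef_pos: [0.476, 0.033, 0.0487]
tool_rot: [0.0, 0.978, -0.207, -0.0]
force: [0.0, 0.1, -4.0]
gripper_width: 0.014
t 18.62 tcp [0.476  0.033  0.0487] yaw -113.85 tilt [-4.e-04  1.e-04 -1.e+00] F [ 0.   0.1 -4. ] w 0.014 j [-0.17  0.34  1.93  0.    0.86  1.82]
shift [-0.1   0.01  0.12] turn -0.0
[-0.20135638  0.16192393  0.0268517 ]
```

```bash
python3 -m pendant '[[0,0,0,0.06,0],[0,0,0,0.12,0],[0,0,0,0.18,0],[0,0,0,0.18,0]]'; python3 -c "
from h import *
go([.475,.0334,.0475],-113.85);print(env.get_state()['ft_torque'])"
```

```text
time: 19.12
eef_pos: [0.4761, 0.033, 0.0482]
tool_rot: [0.0, 0.978, -0.207, 0.0]
force: [-5.0, 0.1, 9.3]
gripper_width: 0.0141
t 19.12 tcp [0.4761 0.033  0.0482] yaw -113.84 tilt [ 4.e-04 -2.e-04 -1.e+00] F [-5.   0.1  9.3] w 0.0141 j [-0.16  0.34  1.94 -0.    0.86  1.82]
shift [-0.12  0.01  0.07] turn 0.01
[-0.11326987  0.82405257 -0.06083599]
```

```bash
python3 -m pendant '[[2,0,0,0,0],[3,0,0,0,0],[4,0,0,0,0],[4,0,0,0,0],[4,0,0,-2,0],[4,0,0,-5,0],[4,0,0,-8,0],[3,0,0,-11,0],[3,0,4,-12,0],[3,0,8,-12,0],[3,0,12,-12,0],[3,0,14,-12,0],[3,0,14,-12,0]]'
python3 - <<'E'
from h import *
go([.4065,-.1035,.15],-113.85)
for n,w in(('scene',(208,110)),('top',(190,180))):
    a=cams.grab_frame(n);crop(n,a,*w,120,90,6.5,f'pics/{n[0]}c9.png')
E
```

```text
time: 20.75
eef_pos: [0.4192, -0.096, 0.167]
tool_rot: [0.0, 0.978, -0.208, 0.0]
force: [0.3, -0.1, -0.5]
gripper_width: 0.0298
t 20.75 tcp [ 0.4192 -0.096   0.167 ] yaw -114.01 tilt [ 0.e+00 -1.e-04 -1.e+00] F [ 0.3 -0.1 -0.5] w 0.0298 j [-0.49  0.1   1.9  -0.    1.14  1.5 ]
shift [-0.85  1.2   1.7 ] turn -0.16
```

View pics/sc9.png

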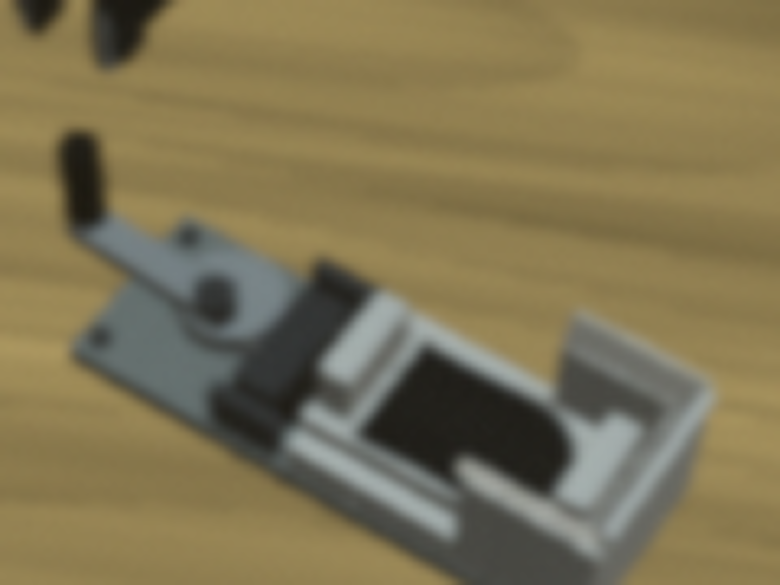

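View pics/tc9.png

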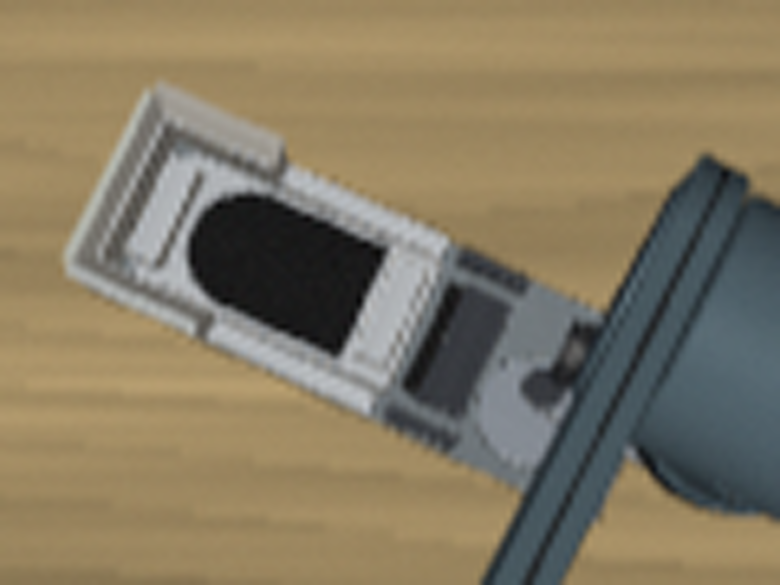

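The carrier is seated with the toe in the tall end. Scene crop: heel block (360,345), toe block (600,460), round tread end toward the tall wall. Next the lever.

```bash
python3 -m pendant '[[5,-0.8,1.2,0,-8],[5,-0.8,1.2,0,-18],[5,-0.8,1.2,0,-28],[5,-0.8,1.2,0,-38],[5,-0.8,1.2,0,-48],[5,-0.8,1.2,0,-58],[5,-0.8,1.2,1,-68],[5,-0.8,1.2,2,-77],[5,-0.8,1.2,3,-83.8],[5,-0.8,1.2,4,-83.8],[5,-0.8,1.2,4,-83.8],[5,-0.8,1.2,4,-83.8]]' 30
python3 - <<'E'
from h import *
go([.4065,-.1035,.045],-30.1)
s=env.get_state();A=rot(s['tool_rot']).as_matrix();e=s['eef_pos']
P=[e,e+A[:,1]*.025,e-A[:,1]*.025]
for n,w in(('scene',(180,100)),('top',(240,200))):
    a=cams.grab_frame(n);crop(n,a,*w,100,75,8,f'pics/{n[0]}c10.png',proj(n,P))
E
```

```text
time: 22.35
eef_pos: [0.4076, -0.1026, 0.1272]
tool_rot: [0.0, 0.866, 0.499, 0.0]
force: [0.0, -0.1, -0.8]
gripper_width: 0.05
t 22.35 tcp [ 0.4076 -0.1026  0.1272] yaw -30.1 tilt [ 3.e-04 -1.e-04 -1.e+00] F [ 0.  -0.1 -0.8] w 0.05 j [-0.51  0.13  1.98  0.    1.03  0.01]
shift [-0.13 -0.06  8.22] turn -0.0
```

View pics/sc10.png

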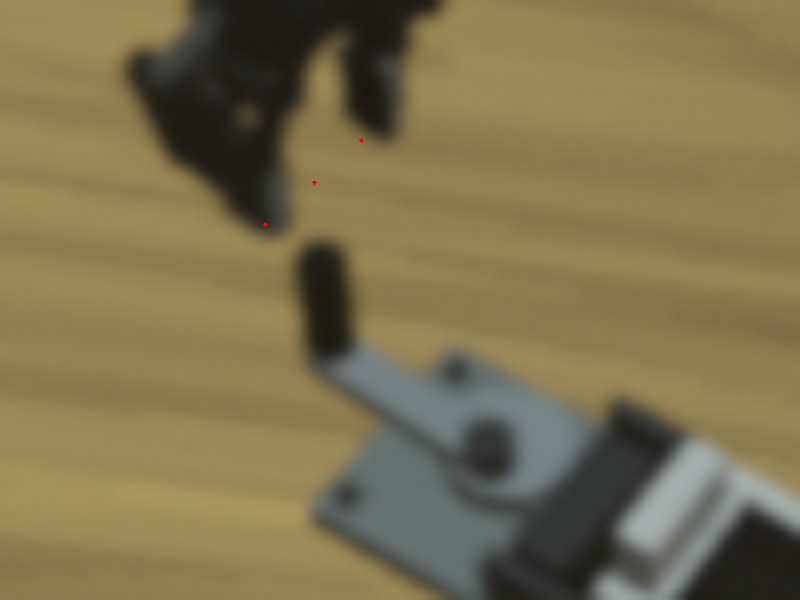

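View pics/tc10.png

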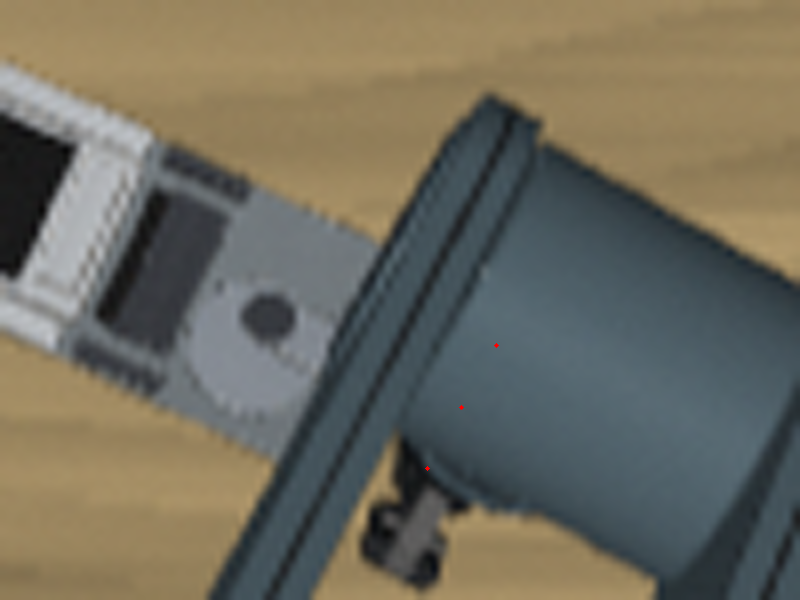

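```bash
python3 -m pendant '[[5,-0.2,-0.1,2,0],[5,-0.2,-0.1,4.5,0],[5,-0.2,-0.1,7,0],[5,-0.2,-0.1,8,0],[5,-0.2,-0.1,8,0]]'
python3 - <<'E'
from h import *
go([.4055,-.104,.046],-30.1)
for n,w in(('scene',(180,100)),):
    a=cams.grab_frame(n);crop(n,a,*w,100,75,8,f'pics/{n[0]}c11.png')
E
```

```text
time: 23.08
eef_pos: [0.4054, -0.104, 0.0469]
tool_rot: [-0.0, 0.866, 0.499, -0.0]
force: [-0.2, 0.1, -0.2]
gripper_width: 0.0501
t 23.07 tcp [ 0.4054 -0.104   0.0469] yaw -30.07 tilt [-7.e-04  4.e-04 -1.e+00] F [-0.2  0.1 -0.2] w 0.0501 j [-0.52  0.26  2.07 -0.    0.81  0.01]
shift [0.01 0.01 0.09] turn 0.03
```

View pics/sc11.png

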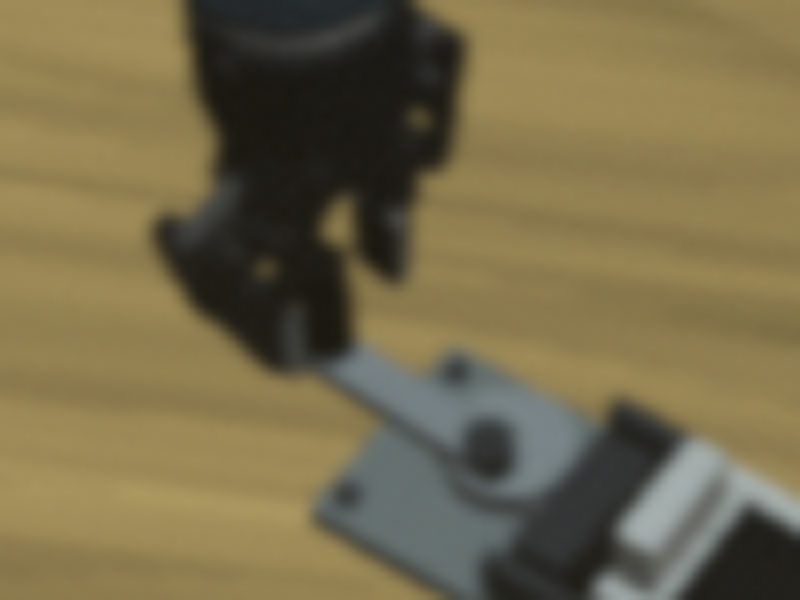

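```bash
python3 -m pendant '[[4,0,0.3,0,0],[3,0,0.5,0,0],[0,0,0.5,0,0],[0,0,0.5,0,0],[0,0,0.5,0,0],[0,0,0.5,0,0],[0,0,0.5,0,0]]' 30
python3 - <<'E'
from h import *
go([.4055,-.104,.046],-30.1)
for n,w in(('scene',(180,100)),):
    a=cams.grab_frame(n);crop(n,a,*w,100,75,8,f'pics/{n[0]}c12.png')
E
```

```text
time: 24.0
eef_pos: [0.4098, -0.1065, 0.0475]
tool_rot: [0.0, 0.866, 0.5, -0.0]
force: [-2.1, 0.0, 4.2]
gripper_width: 0.0192
t 24.0 tcp [ 0.4098 -0.1065  0.0475] yaw -30.04 tilt [ 1.e-04 -3.e-04 -1.e+00] F [-2.1  0.   4.2] w 0.0192 j [-0.52  0.26  2.06 -0.    0.82  0.01]
shift [ 0.01 -0.5   0.15] turn 0.06
```

View pics/sc12.png

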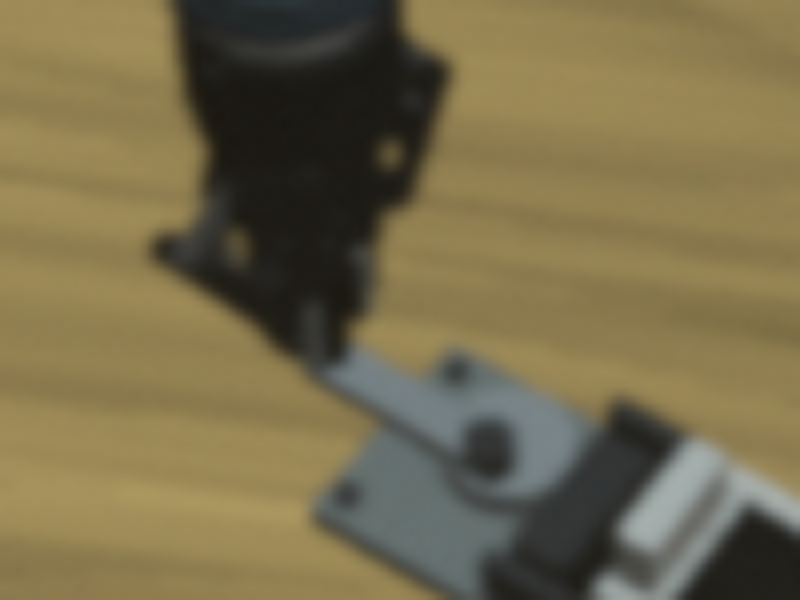

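```bash
python3 -c "
import numpy as np
for d in [3,7,12,17,22,27,32,37,42,45,50,55,60,65,70,75,80,84,87,89]:
    f=np.radians(d);x,y=-7.49,.44
    print(d,round(7.49+x*np.cos(f)-y*np.sin(f),2),round(-.44+x*np.sin(f)+y*np.cos(f),2))"
```

```text
3 -0.01 -0.39
7 0.0 -0.92
12 0.07 -1.57
17 0.2 -2.21
22 0.38 -2.84
27 0.62 -3.45
32 0.9 -4.04
37 1.24 -4.6
42 1.63 -5.12
45 1.88 -5.43
50 2.34 -5.89
55 2.83 -6.32
60 3.36 -6.71
65 3.93 -7.04
70 4.51 -7.33
75 5.13 -7.56
80 5.76 -7.74
84 6.27 -7.84
87 6.66 -7.9
89 6.92 -7.92
```

```bash
python3 -m pendant '[[0,0,-0.4,0,3],[0,0,-0.92,0,7],[0,0.07,-1.57,0,12],[0,0.2,-2.21,0,17],[0,0.38,-2.84,0,22],[0,0.62,-3.45,0,27],[0,0.62,-3.45,0,27]]'; python3 -c "
from h import *
go([.4427,-.0407,.0475],-57)
print(np.linalg.norm(env.get_state()['eef_pos'][:2]-[.4427,-.0407]))"
```

```text
time: 24.92
eef_pos: [0.3828, -0.0841, 0.0475]
tool_rot: [0.0, 0.959, 0.284, -0.0]
force: [-3.4, -1.8, 7.2]
gripper_width: 0.0191
t 24.93 tcp [ 0.3828 -0.0841  0.0475] yaw -57.02 tilt [-2.e-04 -8.e-04 -1.e+00] F [-3.4 -1.8  7.2] w 0.0191 j [-0.5   0.22  2.13 -0.    0.79  0.49]
shift [ 7.39 -0.38 -0.  ] turn -0.02
0.07398877138705708
```

```bash
python3 -m pendant '[[0,0,-0.92,0,7],[0,0.07,-1.57,0,12],[0,0.2,-2.21,0,17],[0,0.38,-2.84,0,22],[0,0.62,-3.45,0,27],[0,0.9,-4.04,0,32],[0,1.24,-4.6,0,37],[0,1.63,-5.12,0,42],[0,1.88,-5.43,0,45],[0,1.88,-5.43,0,45]]'; python3 -c "
from h import *
go([.4427,-.0407,.0475],-102)
print(np.linalg.norm(env.get_state()['eef_pos'][:2]-[.4427,-.0407]))"
```

```text
time: 26.18
eef_pos: [0.3686, -0.0281, 0.0475]
tool_rot: [0.0, 0.995, -0.104, -0.001]
force: [-6.0, -1.8, 10.1]
gripper_width: 0.0192
t 26.18 tcp [ 0.3686 -0.0281  0.0475] yaw -102.0 tilt [-1.2e-03 -4.0e-04 -1.0e+00] F [-6.  -1.8 10.1] w 0.0192 j [-0.38  0.18  2.18 -0.    0.78  1.4 ]
shift [ 7.51 -0.31 -0.01] turn 0.0
0.0751451543849429
```

```bash
python3 -m pendant '[[0,0,-0.4,0,3],[0,0,-0.92,0,7],[0,0.04,-1.2,0,9],[0,0.07,-1.57,0,12],[0,0.07,-1.57,0,12]]'; python3 -c "
from h import *
go([.4427,-.0407,.0475],-102);e=env.get_state()['eef_pos'][:2]-[.4427,-.0407];print(np.degrees(np.arctan2(e[1],e[0])),env.get_state()['ft_torque'])"
python3 -m pendant '[[0,0.01,-0.13,0,1],[0,0.02,-0.26,0,2],[0,0.04,-0.4,0,3],[0,0.04,-0.4,0,3]]'; python3 -c "
from h import *
go([.4427,-.0407,.0475],-102);e=env.get_state()['eef_pos'][:2]-[.4427,-.0407];print(np.degrees(np.arctan2(e[1],e[0])),env.get_state()['ft_torque'])"
```

```text
time: 26.8
eef_pos: [0.3725, -0.0129, 0.0475]
tool_rot: [0.0, 0.978, -0.208, -0.001]
force: [-5.9, -2.1, 9.9]
gripper_width: 0.0193
t 26.8 tcp [ 0.3725 -0.0129  0.0475] yaw -114.0 tilt [-1.4e-03 -4.0e-04 -1.0e+00] F [-5.9 -2.1  9.9] w 0.0193 j [-0.34  0.19  2.17 -0.    0.78  1.65]
shift [ 7.54 -0.32 -0.01] turn -12.0
158.42079739886915 [-0.27167111  0.81243097 -0.02628928]
time: 27.3
eef_pos: [0.3739, -0.0095, 0.0475]
tool_rot: [0.0, 0.972, -0.233, -0.001]
force: [-8.5, -2.8, 11.7]
gripper_width: 0.0189
t 27.3 tcp [ 0.3739 -0.0095  0.0475] yaw -116.97 tilt [-2.6e-03 -4.0e-04 -1.0e+00] F [-8.5 -2.8 11.7] w 0.0189 j [-0.32  0.19  2.17 -0.    0.78  1.72]
shift [ 7.55 -0.34 -0.02] turn -14.97
155.5954254133007 [-0.39879665  1.1084695  -0.06187231]
```

```bash
python3 -m pendant '[[0,0.02,-0.13,0,1],[0,0.04,-0.26,0,2],[0,0.06,-0.4,0,3],[0,0.06,-0.4,0,3]]'; python3 -c "
from h import *
go([.4427,-.0407,.0475],-102);e=env.get_state()['eef_pos'][:2]-[.4427,-.0407];print(np.degrees(np.arctan2(e[1],e[0])),env.get_state()['ft_torque'])"
```

```text
time: 27.8
eef_pos: [0.375, -0.0073, 0.0474]
tool_rot: [0.002, 0.966, -0.258, -0.002]
force: [-13.2, -12.5, 16.4]
gripper_width: 0.019
t 27.8 tcp [ 0.375  -0.0073  0.0474] yaw -119.85 tilt [-0.0054 -0.0026 -1.    ] F [-13.2 -12.5  16.4] w 0.019 j [-0.32  0.19  2.17 -0.01  0.79  1.78]
shift [ 7.54 -0.48 -0.04] turn -17.85
153.76633675969694 [-1.70702377  1.89363457  0.11353802]
```

```bash
python3 -m pendant '[[0,0.02,-0.1,0,0],[0,0.02,-0.1,0,0],[0,0.02,-0.1,0,0]]'; python3 -c "
from h import *
go([.4427,-.0407,.0475],-102);e=env.get_state()['eef_pos'][:2]-[.4427,-.0407];print(np.degrees(np.arctan2(e[1],e[0])),env.get_state()['ft_torque'])"
```

```text
time: 28.18
eef_pos: [0.375, -0.0072, 0.0474]
tool_rot: [0.003, 0.966, -0.257, -0.003]
force: [-16.8, -17.0, 18.8]
gripper_width: 0.0191
t 28.18 tcp [ 0.375  -0.0072  0.0474] yaw -119.81 tilt [-0.0067 -0.0037 -1.    ] F [-16.8 -17.   18.8] w 0.0191 j [-0.31  0.19  2.16 -0.01  0.79  1.78]
shift [ 7.54 -0.46 -0.04] turn -17.81
153.70796010648021 [-2.40328617  2.33335061  0.19500261]
```

```bash
python3 -m pendant '[[2.5,0,0.1,0,0],[4,0,0.2,0,0],[5,0,0.2,0,0],[5,0,0.2,0,0],[5,0,0.2,-2,0],[5,0,0.2,-5,0],[5,0,0.2,-8,0],[5,0,0.2,-11,0],[5,-3,3,-13,0],[5,-7,7,-14,0],[5,-10,12,-14,0],[5,-12,17,-14,0],[5,-12,20,-14,0],[5,-12,20,-14,0]]'
python3 - <<'E'
from h import *
go([.4427,-.0407,.0475],-102)
for n,w in(('scene',(208,110)),('top',(190,180))):
    a=cams.grab_frame(n);cv2.imwrite(f'pics/{n}9.png',a[:,:,::-1]);crop(n,a,*w,120,90,6.5,f'pics/{n[0]}c13.png')
E
```

```text
time: 29.92
eef_pos: [0.1729, -0.1208, 0.1874]
tool_rot: [0.001, 0.964, -0.264, 0.0]
force: [0.3, 0.3, -0.5]
gripper_width: 0.05
t 29.93 tcp [ 0.1729 -0.1208  0.1874] yaw -120.65 tilt [ 4.0e-04 -2.1e-03 -1.0e+00] F [ 0.3  0.3 -0.5] w 0.05 j [-1.16 -0.42  2.25 -0.    1.31  0.94]
shift [ 19.11 -20.66  13.98] turn -18.65
```

View pics/sc13.png

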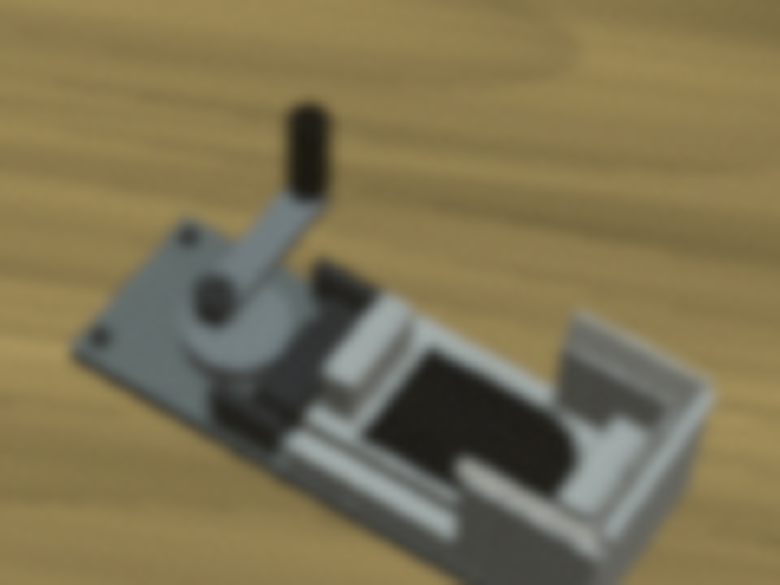

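View pics/tc13.png

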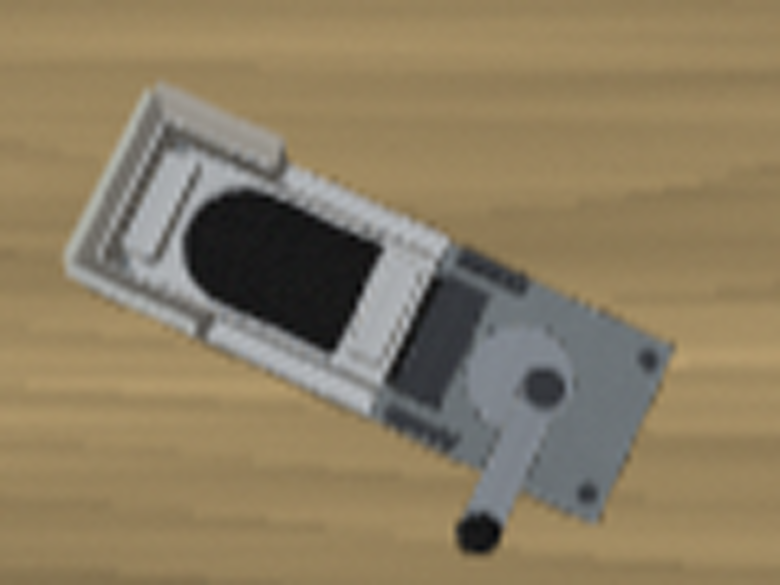

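View pics/scene9.png

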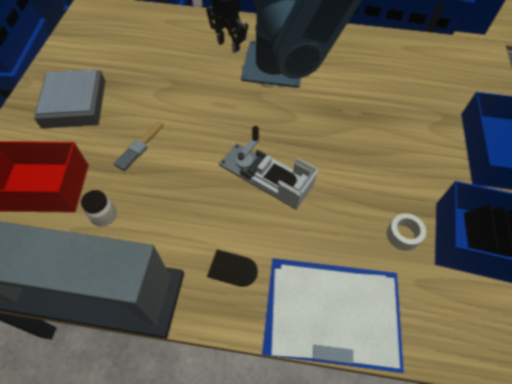

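Run:
```python
from h import *
from fit import tc,sc
def s2(u,v): return ((u+.5)/6.5-.5+208,(v+.5)/6.5-.5+110)
for n,g,k,w in(('top',tc(480,533),tc(545,388),tc(691,462)),('scene',s2(308,112),s2(215,297),s2(78,140))):
    a=unproj(n,k,.045)
    for q in(g,w):
        d=unproj(n,q,.086)-a;print(n,np.degrees(np.arctan2(d[1],d[0]))%360,np.linalg.norm(d))
```

```text
top 154.78298547911135 0.08477365174452126
top 240.9630223278118 0.08365781116366615
scene 159.3586188187419 0.09250059240855275
scene 236.71339688961208 0.09153477436185557
```

```bash
python3 -c "
from bench import env
print(env.sign_off())"
```

```text
the job is handed in; nothing more can be done
None
```

I turned the carrier round and clamped it in the nest, then handed the job in at about 30 s of the 72 s allowed; no verdict was given.

- **Carrier:** I lifted it out by the toe block, set it down flat on the free bench and let go. I then took it by the heel block, turned it and lowered it into the nest without forcing. The floor stopped it at the expected height, at about 9 N.
- **Cam lever:** I swung it clockwise until it stopped moving under about 23 N, then let go and backed the arm away.

**Last checks:**
- **Pictures:** the final ones show the toe end in the tall end, the carrier flat and the jaw pad against the heel. The lever points across the nest, and the jar, brush, tape roll and sole blank look undisturbed.
- **Contact:** the wrist force was close to zero, so the robot was touching nothing.
- **Disagreement:** the two cameras differ by 2–3 mm. They put the closed lever at 155° and 159°, and the tool position gave 154°, against an expected 156°. That it is fully closed therefore rests on feeling the stop, not on the pictures.

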